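# Hold the third tray over the stack

### The job

Pick up the single green tray with the canister standing in it, and carry it over the row of things in the middle of the shelf to the stack of two trays. Stop with it hovering level about 15 mm above the stack's rim, squarely lined up with the stack and not touching it, so that I can slip a liner in underneath; finish holding it still there, do not set it down or let go. Keep the canister upright in the tray, and do not disturb the stack or the bowl, remote mount and tumbler.

Things in the scene. Friction and masses are not known exactly. Their poses are not given: they have to be found in the camera images.
- tray: the single open green plastic tray to be carried, flat on the shelf left or right of the row, 220 to 300 g. 200 mm long (x), 150 mm wide (y) over its rim, which is 46 mm above its underside and 6 mm wide; inner floor at 8 mm; its lowest 4 mm are a foot set in 9 mm all round. A bar 12 mm thick runs along x in the middle; the compartment on each side is 63 mm wide. Origin: centre of the underside; z up.
- tray_bar (a point): middle of the top edge of the tray's bar, 41 mm above the tray's underside; axes as the tray's. The bar is 12 mm thick (the tray's y) and reaches down to the inner floor; pinch it across that thickness.
- stack: two more trays of just the same shape, locked one on the other and standing loose on the shelf at the other side of the row (one object, about 600 g); top rim 88 mm above the underside. Origin: centre of its underside; x along the 200 mm length, y across the 150 mm width, z up.
- stack_rim (a point): centre of the stack's mouth, at the height of its top rim (88 mm above its underside), axes as the stack's. The tray's underside should hover about 15 mm above this point; either way round will do.
- canister: small aluminium canister with a twist cap, diameter 41 mm, 60 mm tall, 50 to 120 g, standing loose on the tray's inner floor in the tray's +y compartment near its +x end. Origin: centre of its underside; z up.
- peg_bowl: wooden bowl, 100 mm across, with six clothes pegs standing up in it (one loose object, 350 g), 86 mm tall overall. One of the three things of the row, which stand in line at about y = 0 in any order. Origin: centre of its underside.
- remote_mount: chrome stand with a base 70 x 80 mm, an upright plate holding a white heater remote, and a small chrome toggle switch; 118 mm tall, loose, 500 g. Tallest of the row. Origin: centre of its underside.
- tumbler: white ceramic tumbler, 72 mm across, 100 mm tall, loose, 300 g. Part of the row. Origin: centre of its underside.
Things that resemble listed ones, but are neither listed nor needed, are in the scene too. What is shaped like the stack but grey or orange is not meant. What is shaped like the tray but brown is not meant.

How it is judged:
On the way:
1. the tray is carried over the row, its underside more than 100 mm above the shelf (world y of tray between -0.06 and 0.06 m and height (world z) of tray above 0.1 m), for 0.04 s.
At the end, for the whole second after the job is handed in: The gripper holds the tray still and level (5 degrees) over the unmoved stack (15 mm), not touching it, its underside 4 to 30 mm above the stack's rim, centred within 10 mm, lengths parallel within 5 degrees; the canister stands upright on the tray's floor (horizontal distance between tray and stack_rim below 0.01 m and z of tray in the frame of stack_rim between 0.004 and 0.03 m and angle between the x axis of tray and the x axis of stack, either way round below 0.09 rad and angle between tray's own z axis and vertical below 0.09 rad and linear speed of tray below 0.02 m/s and contact force between tray and stack below 0.05 N and contact force between tray and the fingers above 1 N and angle between canister's own z axis and vertical below 0.2 rad and z of canister in the frame of tray between 0.004 and 0.015 m and horizontal distance between canister and tray below 0.11 m and distance of stack from where it was at the start of the episode below 0.015 m and angle between stack's own z axis and vertical below 0.05 rad); the arm keeps its last pose, push and grip.
It fails at once if the tray bumps or rests on the stack (contact force between tray and stack above 0.5 N).
It fails at once if the canister tips (over 25 degrees) (angle between canister's own z axis and vertical above 0.45 rad).
It fails at once if the stack is pushed more than 15 mm (distance of stack from where it was at the start of the episode above 0.015 m).
It fails at once if the bowl, remote mount or tumbler is pushed more than 15 mm or tipped (distance of any of peg_bowl, remote_mount, tumbler from where it was at the start of the episode above 0.015 m or angle between any of peg_bowl, remote_mount, tumbler's own z axis and vertical above 0.3 rad).
It also fails if it takes over 50 s, if anything falls off the work surface, if the arm or the gripper's body presses on something with over 40 N, if the wrist force passes 120 N, or if a joint passes its speed limit or range.

### The arm

A 7-joint arm with a two-finger parallel gripper is mounted at the origin on the work surface. World frame = base frame: x ahead of the robot, y to its left, z up, the work surface at z = 0. Lengths are in m, angles in rad, forces in N, time in s.
With the tool pointing down it reaches from about 0.4 to 0.85 m from the base axis. Payload 10.4 kg.
Tool frame: the origin (TCP) lies at the very end of the fingers, on their centre line; the grasp point (between the pads) lies 19 mm behind it; x points along the fingers, z is the direction in which the jaws open and shut, and the axes are right-handed (so a half turn about x gives the same grasp; the last joint's range is limited). The gripper opens to 85 mm and grips with 20 to 120 N. Pads are 22 mm wide; open, the fingers measure 114 mm over their backs; the gripper's body (76 mm by 85 mm) begins 54 mm behind the grasp point. The pads swing forward as they close: fully open they stand 13 mm farther back than shut.
Start: joints at [-1.14, 0.332, -0.065, 1.46, 0.022, 1.35, -0.088], TCP at [0.274, 0.562, 0.231] pointing down, gripper open.
Joint ranges: [-2.6, 2.6], [-0.5, 2.12], [-1.47, 1.34], [0.16, 2.42], [-1.27, 4.41], [0.06, 2.06], [-2.6, 2.6]. Speed limits (rad/s): [2.22, 2.22, 2.79, 2.79, 3.14, 3.14, 3.14].

### API

Orientations are given as a unit quaternion [x, y, z, w].
In Python, from workcell import readout, camera, manip gives the robot as it stands.
- The arm moves only by the shell command python3 -m inch 'ROWS' [FORCE]. ROWS is JSON, a list of rows, each a list of 3 entries, a list of its own where there are three numbers: the turn, a rotation vector about the tool's x, y, z in degrees, then the shift along the tool's x, y, z in mm, then the closure, from 0 (fully open) to 1 (shut). In form: [[[wx, wy, wz], [dx, dy, dz], hand], ...]. A call has 1 to 10 rows; each row is the pose to reach, as a shift and turn from the pose measured when the call began, along the tool's axes at that moment; what a row does not reach only later rows make up. A row lasts 1/8 s, in which the tool goes at most 62.5 mm and 10.7 degrees, less where a joint would pass 70% of its speed; a pose out of reach is approached as far as the arm can. A call with a gripper value outside its range is refused whole. The fingers move at their own pace and stop on an object; FORCE is the grip in N (left out, the last holds). Time passes only in rows, so rows that repeat a pose let the fingers close. It gives the time, the measured TCP pose, the force and the opening at its end, in the units of the state.
- readout.get_obs(): the state, without advancing time (a new reading comes with each control period).
- camera(name): name is "side" or "top"; returns a dict with "pixels" (420x560x3 uint8, red, green, blue), "range_z" (420x560 float32, m along the optical axis (not along the pixel's ray), 0 where there is no reading), "intrinsics" (3x3 intrinsics, pixels), "extrinsics" (4x4, takes a point from world to camera coordinates). Camera axes: x right, y down, z forward; pixel columns grow to the right and rows downward; lengths in m; the calibration is good to about 2 mm. A picture is of the moment at which its call begins.
- manip.hand_in(): hands the job in, once; it reports no verdict.
The state is a dict: "clock": time; "joint_pos": joint angles; "joint_velocities": joint speeds; "tau": joint torques, N m; "position": TCP position; "ee_rot": TCP orientation; "ft_force": force on the tool from outside, world axes, zero at the start; "torque": the same for the moment, N m; "grip_width": opening from 0.0 (shut) to 1.0 (fully open).
Only numpy, scipy, OpenCV 4.12 (cv2) and the standard library are available. Lean on these libraries where they do the work, as an engineer would, in place of code of your own. Each camera call takes 0.05 s, during which the arm holds its last target.

## Working session

There is one attempt and no reset: what is moved stays moved. The work goes in short steps, Python scripts to look and compute and a shell command to move; the robot and the scene stay as the last step left them, time stands still between calls to the robot, and variables do not carry over. Pictures are saved under pics/ and viewed, and the job is handed in when it is done.

```bash
ls; mkdir -p pics
python3 - <<'E'
from workcell import readout, camera, manip
import cv2, numpy as np
o=readout.get_obs(); print({k:np.round(v,4).tolist() for k,v in o.items()})
for n in ("top","side"):
    c=camera(n); np.savez(f"pics/{n}0.npz",**c)
    cv2.imwrite(f"pics/{n}0.png",c["pixels"][:,:,::-1])
    print(n,np.round(c["intrinsics"],1).tolist(),np.round(c["extrinsics"],3).tolist())
E
```

```text
pics
{'clock': 0.0, 'joint_pos': [-1.1396, 0.3329, -0.0647, 1.461, 0.0216, 1.3499, -0.0885], 'joint_velocities': [-0.0016, -0.0001, 0.0006, 0.0002, -0.0002, 0.0014, -0.0002], 'tau': [-0.0003, -62.543, 0.0488, -39.1621, 0.016, 0.0097, 0.0], 'position': [0.2738, 0.5614, 0.2305], 'ee_rot': [-0.375, 0.6001, 0.3744, 0.5992], 'ft_force': [-0.0983, -0.3983, 0.0926], 'torque': [-0.0319, 0.0373, -0.0211], 'grip_width': 1.0018}
top [[481.6, 0.0, 284.1], [0.0, 481.6, 205.6], [0.0, 0.0, 1.0]] [[0.028, -0.999, -0.015, -0.019], [-0.991, -0.026, -0.135, 0.464], [0.134, 0.019, -0.991, 1.525], [0.0, 0.0, 0.0, 1.0]]
side [[437.7, 0.0, 285.0], [0.0, 437.7, 212.9], [0.0, 0.0, 1.0]] [[-0.667, -0.745, 0.0, 0.28], [-0.518, 0.463, -0.719, 0.307], [0.536, -0.48, -0.695, 1.21], [0.0, 0.0, 0.0, 1.0]]
```

View pics/top0.png

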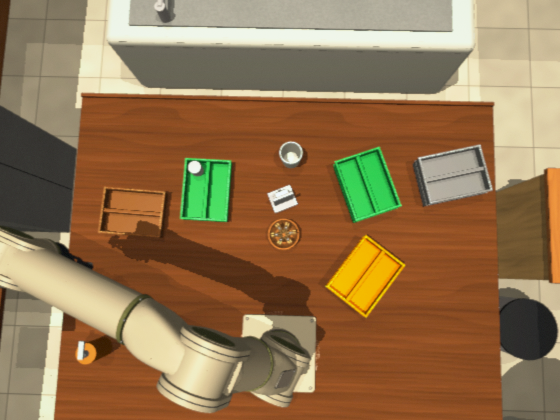

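View pics/side0.png

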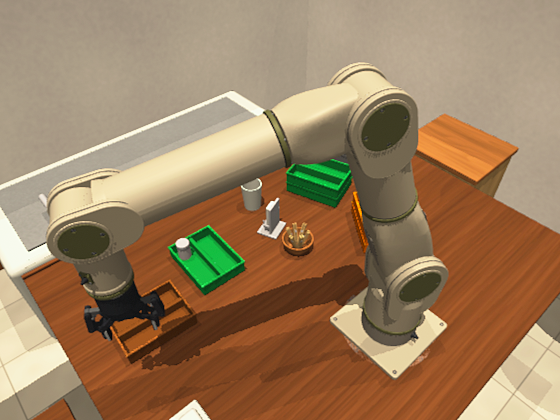

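The single green tray with the canister is at top pixel (206,190). The brown tray at (132,212) is its decoy. The green two-high stack is at (367,184), with decoys grey (452,175) and orange (365,277). The row is tumbler (291,154), remote mount (283,198) and bowl (284,234). Next I measure and check crops.

```bash
cat > h.py <<'E'
import numpy as np, cv2
def world(c):
    K=c["intrinsics"];T=np.linalg.inv(c["extrinsics"]);z=c["range_z"]
    v,u=np.mgrid[:z.shape[0],:z.shape[1]]
    P=np.stack([(u-K[0,2])/K[0,0]*z,(v-K[1,2])/K[1,1]*z,z,np.ones_like(z)],-1)
    W=(P@T.T)[...,:3]; W[z<=0]=np.nan; return W
def green(c):
    h=cv2.cvtColor(c["pixels"],cv2.COLOR_RGB2HSV)
    return (h[...,0]>45)&(h[...,0]<80)&(h[...,1]>120)
def rect(W,m,zlo,zhi):
    m=m&(W[...,2]>zlo)&(W[...,2]<zhi)
    p=W[m]; (c,s,a)=cv2.minAreaRect((p[:,:2]*1000).astype(np.float32))
    if s[0]<s[1]: s=s[::-1]; a+=90
    a=(a+90)%180-90
    return np.round(c,1),np.round(s,1),round(a,2),len(p),np.round(np.median(p[:,2])*1000,1)
E
python3 - <<'E'
from h import *
for n in("top","side"):
    c=dict(np.load(f"pics/{n}0.npz")); W=world(c); g=green(c)
    if n=="top":
        mL=g.copy(); mL[:,280:]=0; mR=g.copy(); mR[:,:280]=0
    else:
        mL=g.copy(); mL[:,265:]=0; mR=g.copy(); mR[:,:265]=0
    print(n,"tray rim",rect(W,mL,.034,.056)); print("floor-all",rect(W,mL,.0,.056))
    print("stack rim",rect(W,mR,.078,.1))
    if n=="top":
        for nm,(u0,v0,u1,v1) in dict(tumbler=(272,136,310,175),mount=(262,180,305,215),bowl=(262,215,305,255),can=(184,156,208,178)).items():
            w=W[v0:v1,u0:u1].reshape(-1,3); w=w[w[:,2]>(.015 if nm!="can" else .055)]
            print(nm,np.round(w.min(0),3),np.round(w.max(0),3))
im=c=dict(np.load("pics/top0.npz"))["pixels"][:,:,::-1]
cv2.imwrite("pics/crop0.png",cv2.resize(im[130:260,160:420],None,fx=3,fy=3,interpolation=2))
E
```

```text
top tray rim (array([510.2, 248. ]), array([200.3, 151.9]), -1.73, 698, np.float64(44.3))
floor-all (array([510.4, 253.5]), array([200.3, 163. ]), -1.73, 2686, np.float64(11.1))
stack rim (array([ 535.3, -266.9]), array([201.2, 150.8]), 19.83, 705, np.float64(86.5))
tumbler [ 0.589 -0.059  0.015] [0.658 0.01  0.108]
mount [ 0.448 -0.035  0.015] [0.522 0.044 0.125]
bowl [ 0.324 -0.057  0.015] [0.42  0.042 0.09 ]
can [0.557 0.263 0.056] [0.597 0.301 0.076]
side tray rim (array([508., 248.]), array([202.8, 152.7]), -1.28, 792, np.float64(43.7))
floor-all (array([507.8, 238.5]), array([202.6, 171.9]), -1.17, 2711, np.float64(14.5))
stack rim (array([ 532.6, -265.7]), array([200.6, 159.5]), 20.69, 462, np.float64(85.3))
```

View pics/crop0.png

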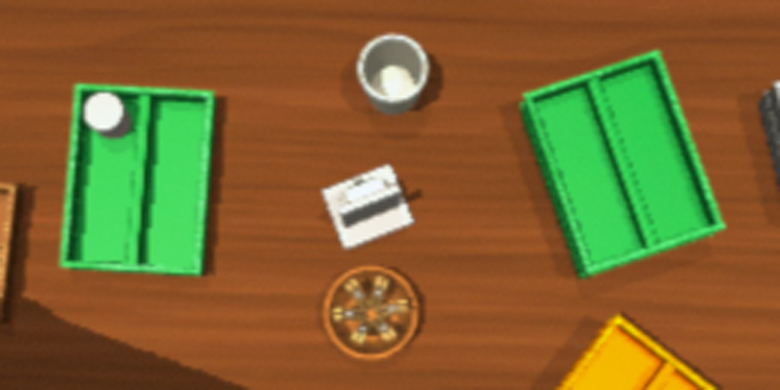

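The crop confirms it. The single green tray is on the left, with the white-capped canister in its +x,+y corner at crop (104,112), and the green stack is on the right. I'll write a helper for the move numbers, aiming at a grip on the bar moved a little towards the canister to meet the load's centre.

```bash
cat > m.py <<'E'
from h import *
from workcell import readout, camera, manip
from scipy.spatial.transform import Rotation as R
def tgt(yaw):  # tool x down, tool z along tray y (flip chosen nearest)
    y=np.radians(yaw); ty=np.array([-np.sin(y),np.cos(y),0]); x=np.array([0,0,-1.])
    return [R.from_matrix(np.stack([x,np.cross(s*ty,x),s*ty],1)) for s in (1,-1)]
def plan(pos,yaw):
    o=readout.get_obs(); Rn=R.from_quat(o["ee_rot"]); 
    r=min(((Rn.inv()*t).as_rotvec(degrees=True) for t in tgt(yaw)),key=np.linalg.norm)
    alt=max(((Rn.inv()*t).as_rotvec(degrees=True) for t in tgt(yaw)),key=np.linalg.norm)
    d=Rn.inv().apply(np.array(pos)-o["position"])*1000
    print("t",round(o["clock"],2),"tcp",np.round(o["position"],4),"turn",np.round(r,2),"alt",np.round(alt,1),"shift",np.round(d,1),"q7",np.round(o["joint_pos"],2),"F",np.round(o["ft_force"],1),"w",round(o["grip_width"],3))
    return o,Rn
E
python3 - <<'E'
from m import *
t=np.radians(-1.6); c=np.array([.509,.248]); g=c+.016*np.array([np.cos(t),np.sin(t)]); print(g)
o,Rn=plan([*g,.15],-1.6); print(Rn.as_matrix().round(2))
plan([*g,.013],-1.6)
E
```

```text
[0.52499376 0.24755325]
t 0.1 tcp [0.2739 0.5614 0.2306] turn [-2.44e+01 -7.00e-02 -1.00e-02] alt [ 1.556e+02 -0.000e+00  1.000e-01] shift [  80.8 -363.3 -171.9] q7 [-1.14  0.33 -0.06  1.46  0.02  1.35 -0.09] F [ 0.9  0.7 -0.8] w 1.001
[[-0.   -0.9   0.44]
 [-0.    0.44  0.9 ]
 [-1.   -0.   -0.  ]]
t 0.1 tcp [0.2739 0.5614 0.2306] turn [-2.44e+01 -7.00e-02 -1.00e-02] alt [ 1.556e+02 -0.000e+00  1.000e-01] shift [ 217.8 -363.3 -171.7] q7 [-1.14  0.33 -0.06  1.46  0.02  1.35 -0.09] F [ 0.9  0.7 -0.8] w 1.001
```

```bash
python3 -m inch '[[[-5,0,0],[0,-50,-24],0.1],[[-10,0,0],[0,-100,-48],0.2],[[-15,0,0],[0,-150,-71],0.3],[[-20,0,0],[20,-200,-95],0.3],[[-24.4,0,0],[40,-250,-118],0.3],[[-24.4,0,0],[60,-300,-142],0.3],[[-24.4,0,0],[81,-340,-161],0.3],[[-24.4,0,0],[81,-363,-172],0.3],[[-24.4,0,0],[81,-363,-172],0.3],[[-24.4,0,0],[81,-363,-172],0.3]]' 60
python3 - <<'E'
from m import *
plan([.525,.2475,.013],-1.6)
for n in("top","side"):
    c=camera(n); np.savez(f"pics/{n}1.npz",**c)
    cv2.imwrite(f"pics/{n}1.png",c["pixels"][:,:,::-1])
c=dict(np.load("pics/side1.npz"));W=world(c);g=green(c);mL=g.copy(); mL[:,265:]=0;mR=g&~mL
print(rect(W,mL,.034,.056),rect(W,mR,.078,.1))
c=dict(np.load("pics/top1.npz"));W=world(c);g=green(c);g[:,:280]=0
print(rect(W,g,.078,.1))
E
```

```text
clock: 1.35
position: [0.524, 0.2486, 0.1498]
ee_rot: [-0.493, 0.507, 0.493, 0.506]
ft_force: [-0.4, -0.3, 0.8]
grip_width: 0.698
t 1.35 tcp [0.524  0.2486 0.1498] turn [ 0.06 -0.04 -0.06] alt [-1.799e+02  1.000e-01 -1.000e-01] shift [136.8  -1.1  -1. ] q7 [-0.62  0.29  0.11  1.69 -0.03  1.16  1.05] F [-0.4 -0.3  0.8] w 0.698
(array([508.3, 248. ]), array([204. , 151.2]), -1.67, 779, np.float64(43.8)) (array([ 533.3, -268.1]), array([200.4, 160.6]), 19.73, 630, np.float64(85.3))
(array([ 534.9, -266.7]), array([200.6, 151.6]), 19.74, 720, np.float64(86.3))
```

View pics/side1.png

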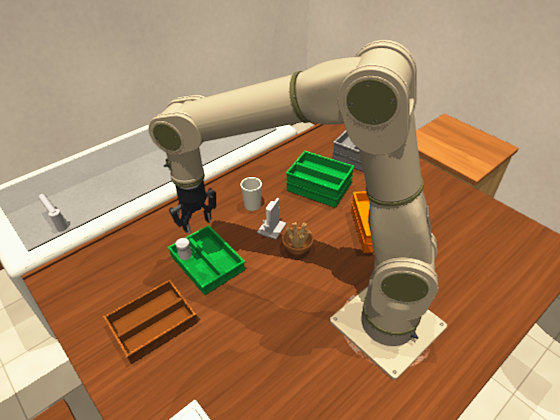

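View pics/top1.png

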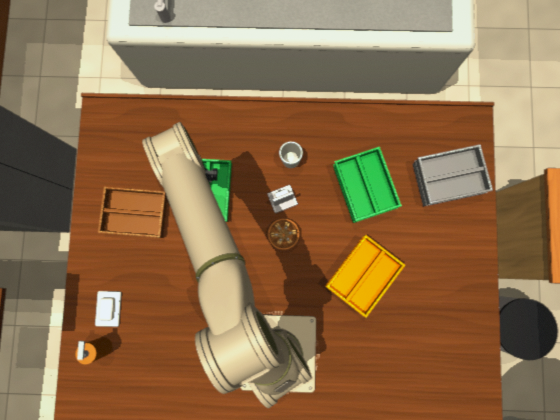

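The side view shows the open gripper directly over the tray bar at about (195,210), with the canister clear at (183,245). I'll descend now.

```bash
python3 -m inch '[[[0,0,0],[20,-1,-1],0.3],[[0,0,0],[40,-1,-1],0.3],[[0,0,0],[60,-1,-1],0.3],[[0,0,0],[80,-1,-1],0.3],[[0,0,0],[100,-1,-1],0.3],[[0,0,0],[115,-1,-1],0.3],[[0,0,0],[125,-1,-1],0.3],[[0,0,0],[133,-1,-1],0.3],[[0,0,0],[136,-1,-1],0.3],[[0,0,0],[136,-1,-1],0.3]]' 60
python3 - <<'E'
from m import *
plan([.525,.2475,.013],-1.6)
c=camera("side"); im=c["pixels"][160:310,130:290,::-1]
cv2.imwrite("pics/s2.png",cv2.resize(im,None,fx=4,fy=4,interpolation=2)[:600])
E
```

```text
clock: 2.7
position: [0.5249, 0.2479, 0.0141]
ee_rot: [-0.493, 0.507, 0.493, 0.506]
ft_force: [-0.0, 0.5, 0.4]
grip_width: 0.703
t 2.7 tcp [0.5249 0.2479 0.0141] turn [ 0.12 -0.03 -0.03] alt [-179.9    0.    -0. ] shift [ 1.1 -0.1 -0.4] q7 [-0.6   0.45  0.1   1.8  -0.06  0.9   1.07] F [-0.   0.5  0.4] w 0.703
```

View pics/s2.png

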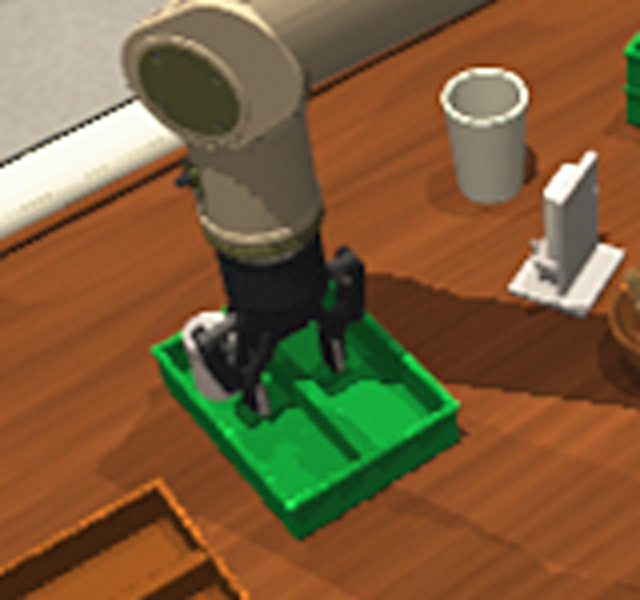

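The fingers straddle the bar at crop (265,400) and (335,365), and the canister is upright behind them at (210,350). I'll close.

```bash
python3 -m inch '[[[0,0,0],[1,0,0],0.5],[[0,0,0],[1,0,0],0.7],[[0,0,0],[1,0,0],0.85],[[0,0,0],[1,0,0],1],[[0,0,0],[1,0,0],1],[[0,0,0],[1,0,0],1],[[0,0,0],[1,0,0],1],[[0,0,0],[1,0,0],1]]' 80
python3 - <<'E'
from m import *
plan([.525,.2475,.013],-1.6)
E
```

```text
clock: 3.75
position: [0.5252, 0.2483, 0.0137]
ee_rot: [-0.494, 0.506, 0.493, 0.506]
ft_force: [-1.0, 0.9, 6.0]
grip_width: 0.128
t 3.75 tcp [0.5252 0.2483 0.0137] turn [0.12 0.01 0.01] alt [-179.9   -0.     0. ] shift [ 0.7  0.2 -0.8] q7 [-0.6   0.45  0.1   1.8  -0.06  0.9   1.07] F [-1.   0.9  6. ] w 0.128
```

The opening of about 11 mm matches the bar. I'll lift slowly and check the level.

```bash
python3 -m inch '[[[0,0,0],[-2,0,0],1],[[0,0,0],[-5,0,0],1],[[0,0,0],[-9,0,0],1],[[0,0,0],[-14,0,0],1],[[0,0,0],[-20,0,0],1],[[0,0,0],[-26,0,0],1],[[0,0,0],[-30,0,0],1],[[0,0,0],[-32,0,0],1],[[0,0,0],[-32,0,0],1]]'
python3 - <<'E'
from m import *
plan([.525,.2475,.20],-1.6)
c=camera("side"); W=world(c);g=green(c);g[:,265:]=0
im=c["pixels"][160:310,130:290,::-1]
cv2.imwrite("pics/s3.png",cv2.resize(im,None,fx=4,fy=4,interpolation=2)[:600])
g&=(W[...,2]>.04)&(W[...,2]<.1)
p=W[g]; print(np.percentile(p[:,2],[5,50,90,98]).round(4))
E
```

```text
clock: 4.88
position: [0.5252, 0.2483, 0.0457]
ee_rot: [-0.494, 0.506, 0.493, 0.507]
ft_force: [0.3, -0.3, -3.3]
grip_width: 0.122
t 4.88 tcp [0.5252 0.2483 0.0457] turn [0.12 0.01 0.01] alt [-179.9   -0.     0. ] shift [-1.543e+02  1.000e-01 -8.000e-01] q7 [-0.61  0.41  0.1   1.78 -0.05  0.96  1.06] F [ 0.3 -0.3 -3.3] w 0.122
[0.0405 0.0537 0.0786 0.081 ]
```

View pics/s3.png

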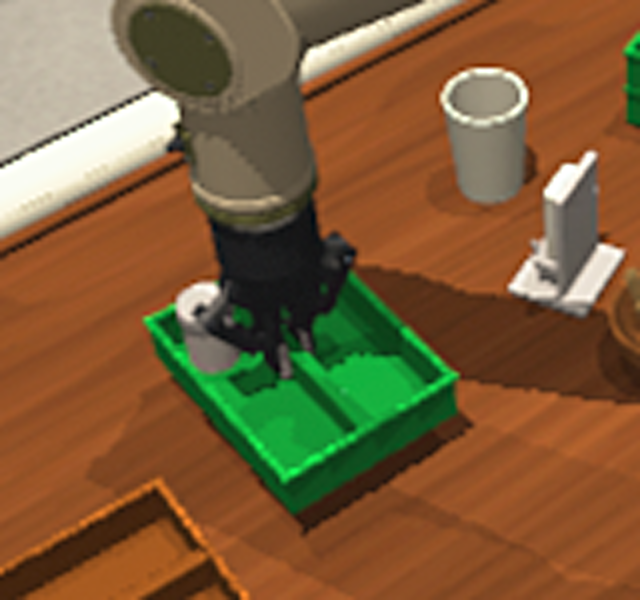

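The tray hangs level with the canister upright at crop (205,325). I'll keep lifting.

```bash
python3 -m inch '[[[0,0,0],[-8,0,0],1],[[0,0,0],[-22,0,0],1],[[0,0,0],[-40,0,0],1],[[0,0,0],[-60,0,0],1],[[0,0,0],[-80,0,0],1],[[0,0,0],[-100,0,0],1],[[0,0,0],[-120,0,0],1],[[0,0,0],[-138,0,0],1],[[0,0,0],[-150,0,0],1],[[0,0,0],[-154,0,0],1]]';  python3 -m inch '[[[0,0,0],[0,0,0],1],[[0,0,0],[0,0,0],1]]'
cat >> m.py <<'E'
def trayfit(c,zr,m,ulim=None):
    "fit plane to rim-top points near height zr, restricted to mask m"
    W=world(c); k=m&(abs(W[...,2]-zr)<.012); p=W[k]
    a=np.zeros(3); a[2]=zr
    for th in (.008,.005,.004,.003,.003):
        r=p[:,2]-(p[:,:2]@a[:2]+a[2]); 
        if th==.008: q=p[p[:,2]>np.percentile(p[:,2],30)]
        else: q=p[abs(r)<th]
        a=np.linalg.lstsq(np.c_[q[:,:2],np.ones(len(q))],q[:,2],rcond=None)[0]
    (cc,s,an)=cv2.minAreaRect((q[:,:2]*1000).astype(np.float32))
    if s[0]<s[1]: s=s[::-1]; an+=90
    an=(an+90)%180-90
    print("slope deg x,y",np.degrees(a[:2]).round(2),"rim z at ctr",round(float(a[:2]@(np.array(cc)/1000)+a[2]),4),"c",np.round(cc,1),np.round(s,1),"yaw",round(an,2),len(q))
E
python3 - <<'E'
from m import *
plan([.525,.2475,.20],-1.6)
for n in("top","side"):
    c=camera(n); W=world(c);g=green(c); np.savez(f"pics/{n}4.npz",**c)
    g&=(W[...,1]>.1)
    trayfit(c,.232,g)
    cv2.imwrite(f"pics/{n}4.png",c["pixels"][...,::-1])
E
```

```text
clock: 6.18
position: [0.5253, 0.2484, 0.2004]
ee_rot: [-0.494, 0.506, 0.493, 0.507]
ft_force: [0.2, -0.2, -2.9]
grip_width: 0.123
clock: 6.42
position: [0.525, 0.2482, 0.1998]
ee_rot: [-0.494, 0.506, 0.494, 0.506]
ft_force: [0.4, -0.3, -2.7]
grip_width: 0.12
t 6.42 tcp [0.525  0.2482 0.1998] turn [ 0.12 -0.   -0.  ] alt [-179.9    0.    -0. ] shift [-0.2  0.  -0.7] q7 [-0.62  0.25  0.12  1.63 -0.03  1.26  1.05] F [ 0.4 -0.3 -2.7] w 0.12
slope deg x,y [-0.36 -0.1 ] rim z at ctr 0.2325 c [510.7 245.9] [198.8 148.8] yaw -1.75 158
slope deg x,y [-0.02  0.53] rim z at ctr 0.2316 c [507.7 247.1] [202.1 151.6] yaw -1.59 397
```

View pics/side4.png

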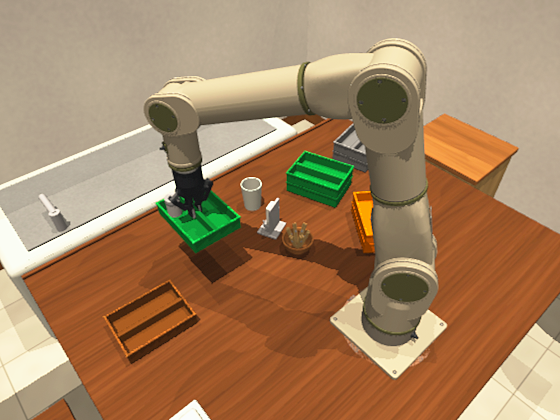

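The tray is held and level within noise, with its underside at about 0.186 m. The tallest thing in the row is 0.118 m. Now I work out the carry.

Run:
```python
from m import *
plan([.537,0.0,.20],9)
plan([.5495,-.2615,.20],19.9)
```

```text
t 6.53 tcp [0.525  0.2483 0.1998] turn [-10.47  -0.    -0.  ] alt [169.5  -0.    0. ] shift [-2.000e-01 -1.830e+01 -2.479e+02] q7 [-0.62  0.25  0.12  1.63 -0.03  1.26  1.05] F [ 0.2 -0.2 -2.7] w 0.126
t 6.53 tcp [0.525  0.2483 0.1998] turn [-21.37  -0.    -0.  ] alt [158.6  -0.    0. ] shift [-2.00e-01 -3.76e+01 -5.09e+02] q7 [-0.62  0.25  0.12  1.63 -0.03  1.26  1.05] F [ 0.2 -0.2 -2.7] w 0.126
```

```bash
python3 -m inch '[[[-0.3,0,0],[0,0,-7],1],[[-0.8,0,0],[0,-1,-20],1],[[-1.6,0,0],[0,-3,-40],1],[[-2.7,0,0],[0,-5,-65],1],[[-4,0,0],[0,-7,-92],1],[[-5,0,0],[0,-9,-119],1],[[-6,0,0],[0,-11,-144],1],[[-7,0,0],[0,-12,-164],1],[[-7.5,0,0],[0,-13,-177],1],[[-8,0,0],[0,-13,-183],1]]'
python3 - <<'E'
from m import *
plan([.5495,-.2615,.20],19.9)
E
```

```text
clock: 7.78
position: [0.5333, 0.064, 0.1999]
ee_rot: [0.528, -0.471, -0.527, -0.471]
ft_force: [-0.4, 0.9, -2.7]
grip_width: 0.123
t 7.78 tcp [0.5333 0.064  0.1999] turn [-1.342e+01 -0.000e+00  1.000e-02] alt [166.6   0.    0. ] shift [-1.000e-01  2.070e+01 -3.252e+02] q7 [-0.4   0.16  0.22  1.75 -0.04  1.24  1.51] F [-0.4  0.9 -2.7] w 0.123
```

```bash
python3 -m inch '[[[-0.3,0,0],[0,0,-7],1],[[-0.8,0,0],[0,1,-20],1],[[-1.6,0,0],[0,2,-40],1],[[-2.7,0,0],[0,4,-65],1],[[-4,0,0],[0,6,-90],1],[[-5,0,0],[0,7,-115],1],[[-6,0,0],[0,9,-138],1],[[-7,0,0],[0,10,-157],1],[[-7.5,0,0],[0,11,-169],1],[[-8,0,0],[0,11,-175],1]]'
python3 - <<'E'
from m import *
plan([.5495,-.2615,.20],19.9)
c=camera("side"); cv2.imwrite("pics/s5.png",c["pixels"][...,::-1])
E
```

```text
clock: 9.02
position: [0.5421, -0.1117, 0.1999]
ee_rot: [0.559, -0.433, -0.559, -0.433]
ft_force: [-0.3, 0.7, -2.5]
grip_width: 0.122
t 9.03 tcp [ 0.5421 -0.1117  0.1999] turn [-5.42 -0.    0.01] alt [174.6   0.    0. ] shift [-1.000e-01  3.030e+01 -1.469e+02] q7 [-0.18  0.19  0.34  1.71 -0.07  1.24  2.  ] F [-0.3  0.7 -2.5] w 0.122
```

View pics/s5.png

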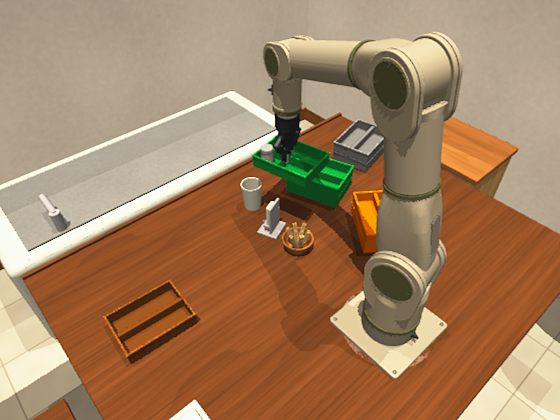

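The tray is past the row, which is undisturbed at (251,192), (271,222) and (297,238). The canister is upright at (267,152). I'll continue to just above the stack.

```bash
python3 -m inch '[[[-0.3,0,0],[0,1,-7],1],[[-0.8,0,0],[0,4,-20],1],[[-1.6,0,0],[0,8,-40],1],[[-2.5,0,0],[0,13,-62],1],[[-3.3,0,0],[0,17,-84],1],[[-4,0,0],[0,22,-105],1],[[-4.6,0,0],[0,25,-123],1],[[-5.1,0,0],[0,28,-137],1],[[-5.4,0,0],[0,30,-145],1],[[-5.4,0,0],[0,30,-147],1]]'; python3 -m inch '[[[0,0,0],[0,0,0],1],[[0,0,0],[0,0,0],1]]'
python3 - <<'E'
from m import *
plan([.5495,-.2615,.20],19.9)
for n in("top","side"):
    c=camera(n); W=world(c);g=green(c); np.savez(f"pics/{n}6.npz",**c)
    g&=(W[...,1]<-.1)
    trayfit(c,.232,g); trayfit(c,.086,g)
    cv2.imwrite(f"pics/{n}6.png",c["pixels"][...,::-1])
E
```

```text
clock: 10.32
position: [0.5498, -0.2623, 0.1999]
ee_rot: [0.579, -0.406, -0.579, -0.406]
ft_force: [-0.7, 0.9, -2.7]
grip_width: 0.127
clock: 10.58
position: [0.55, -0.2617, 0.1998]
ee_rot: [-0.579, 0.406, 0.579, 0.406]
ft_force: [-0.2, -0.3, -2.6]
grip_width: 0.125
t 10.57 tcp [ 0.55   -0.2617  0.1998] turn [0.01 0.   0.  ] alt [-180.   -0.    0.] shift [-0.2  0.4  0.4] q7 [ 0.03  0.33  0.42  1.57 -0.14  1.27  2.39] F [-0.2 -0.3 -2.6] w 0.125
slope deg x,y [ 0.44 -0.03] rim z at ctr 0.232 c [ 531.6 -264.3] [236.2 120.8] yaw 41.38 184
slope deg x,y [ 1.08 -0.31] rim z at ctr 0.0882 c [ 514.  -251.1] [245.7  70.9] yaw 53.11 81
slope deg x,y [-0.52  0.39] rim z at ctr 0.2306 c [ 533.3 -268.5] [201.1 159. ] yaw 21.37 271
slope deg x,y [-1.72  1.15] rim z at ctr 0.083 c [ 549.5 -311.7] [252.5 198.5] yaw -69.56 271
```

View pics/top6.png

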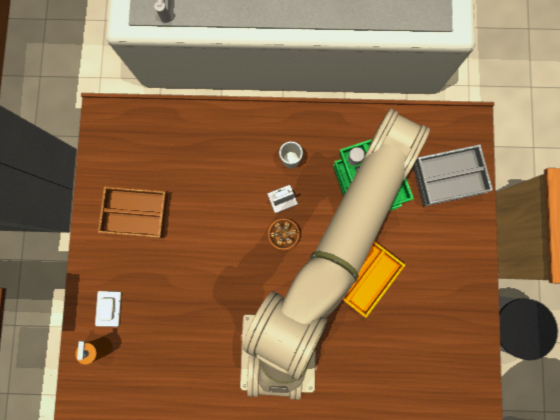

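View pics/side6.png

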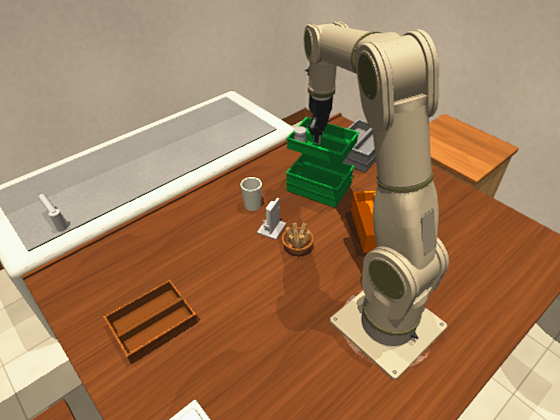

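The tray is right above the stack. The side-camera rim centre is (533,-268) mm, against (533,-267) for the stack in the same camera before. The stack is visible below at (318,185). I'll lower slowly in two stages.

```bash
python3 -m inch '[[[0,0,0],[4,0,0],1],[[0,0,0],[12,0,0],1],[[0,0,0],[22,0,0],1],[[0,0,0],[33,0,0],1],[[0,0,0],[44,0,0],1],[[0,0,0],[54,0,0],1],[[0,0,0],[62,0,0],1],[[0,0,0],[68,0,0],1],[[0,0,0],[71,0,0],1],[[0,0,0],[72,0,0],1]]'
python3 - <<'E'
from m import *
plan([.5495,-.2615,.118],19.9)
c=camera("side"); np.savez("pics/side7.npz",**c)
K=c["intrinsics"];E=c["extrinsics"]
W=world(c);g=green(c)&(W[...,1]<-.1)
trayfit(c,.156,g)
im=c["pixels"][90:220,260:390,::-1].copy(); f=4.6
im=cv2.resize(im,None,fx=f,fy=f,interpolation=2)
def box(cx,cy,z,yaw,col):
    y=np.radians(yaw); q=np.array([[100,75],[100,-75],[-100,-75],[-100,75]])/1000
    p=np.c_[q@np.array([[np.cos(y),np.sin(y)],[-np.sin(y),np.cos(y)]])+[cx,cy],np.full(4,z),np.ones(4)]@E.T
    uv=p[:,:3]@K.T; uv=uv[:,:2]/uv[:,2:]; uv=((uv-[260,90]+.5)*f).astype(int)
    cv2.polylines(im,[uv],True,col,1)
box(.533,-.267,.086,19.9,(0,0,255)); o=readout.get_obs()["position"]
y=np.radians(19.9); box(o[0]-.016*np.cos(y)-.001,o[1]-.016*np.sin(y),o[2]+.0313,19.9,(255,0,255))
cv2.imwrite("pics/s7.png",im)
E
```

```text
clock: 11.92
position: [0.55, -0.2619, 0.1279]
ee_rot: [0.579, -0.406, -0.579, -0.406]
ft_force: [-0.6, 0.5, -3.4]
grip_width: 0.122
t 11.93 tcp [ 0.55   -0.2619  0.1279] turn [ 0.01 -0.01  0.01] alt [-180.   -0.   -0.] shift [9.9 0.3 0.5] q7 [ 0.05  0.39  0.4   1.65 -0.16  1.14  2.41] F [-0.6  0.5 -3.4] w 0.122
slope deg x,y [-0.36  1.2 ] rim z at ctr 0.158 c [ 534.2 -267.5] [200.1 154. ] yaw 19.37 253
```

View pics/s7.png

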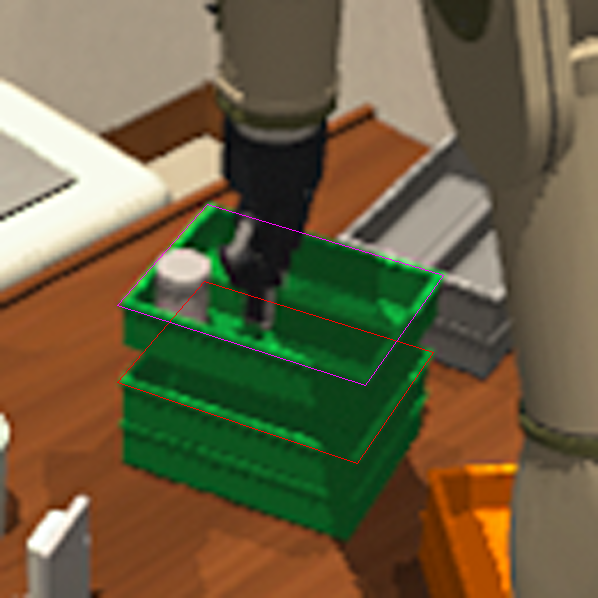

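Both outlines coincide with the predicted poses (tray magenta, stack red). The gap is about 26 mm by both depth and arm. I'll lower 10 mm more and settle.

```bash
python3 -m inch '[[[0,0,0],[2,0,0],1],[[0,0,0],[4,0,0],1],[[0,0,0],[6,0,0],1],[[0,0,0],[8,0,0],1],[[0,0,0],[9,0,0],1],[[0,0,0],[10,0,0],1],[[0,0,0],[10,0,0],1],[[0,0,0],[10,0,0],1],[[0,0,0],[10,0,0],1]]'
python3 - <<'E'
from m import *
plan([.5495,-.2615,.118],19.9)
print(np.abs(readout.get_obs()["joint_velocities"]).max())
c=camera("side"); W=world(c);g=green(c)&(W[...,1]<-.1)
trayfit(c,.148,g)
K=c["intrinsics"];E=c["extrinsics"]
c0=dict(np.load("pics/side0.npz"))
cv2.imwrite("pics/s8.png",cv2.resize(c["pixels"][90:270,230:390,::-1],None,fx=3.3,fy=3.3,interpolation=2))
# front-face columns: rim z of stack along visible near edge
for nm,cc in(("before",c0),("now",c)):
    w=world(cc); k=green(cc)&(w[...,1]<-.1)&(w[...,2]>.002)&(w[...,2]<.08); p=w[k]; print(nm,len(p),np.percentile(p[:,0],[2,98]).round(4),np.percentile(p[:,1],[2,98]).round(4))
# row objects, top
t0=dict(np.load("pics/top0.npz"))["pixels"].astype(int); t=camera("top")["pixels"].astype(int)
for nm,(u0,v0,u1,v1) in dict(tumbler=(272,136,310,175),mount=(262,180,305,215),bowl=(262,215,305,255)).items():
    print(nm,np.abs(t-t0)[v0:v1,u0:u1].mean().round(1))
E
```

```text
clock: 13.1
position: [0.55, -0.2619, 0.118]
ee_rot: [0.579, -0.406, -0.579, -0.406]
ft_force: [0.1, 0.6, -2.4]
grip_width: 0.127
t 13.1 tcp [ 0.55   -0.2619  0.118 ] turn [ 0.01 -0.01  0.01] alt [-180.   -0.   -0.] shift [-0.   0.4  0.5] q7 [ 0.05  0.4   0.4   1.66 -0.17  1.12  2.42] F [ 0.1  0.6 -2.4] w 0.127
0.0011127019420641578
slope deg x,y [-1.2   1.01] rim z at ctr 0.148 c [ 533.9 -268. ] [199.6 158.4] yaw 20.56 248
before 1823 [0.4214 0.6133] [-0.3559 -0.1683]
now 1234 [0.4199 0.6079] [-0.3599 -0.1675]
tumbler 5.5
mount 9.6
bowl 12.4
```

View pics/s8.png

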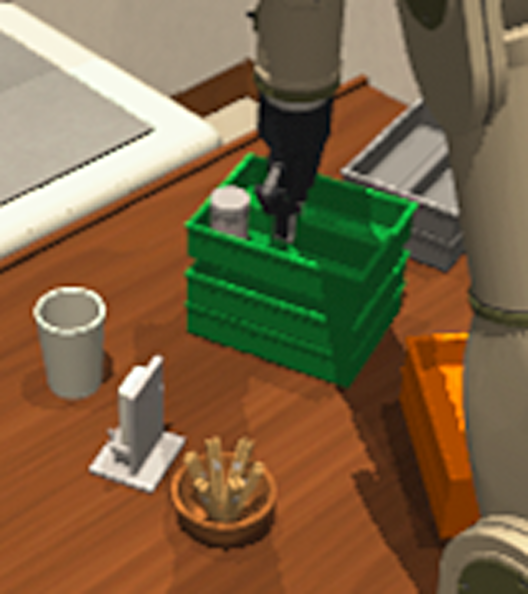

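The tray hovers squarely over the stack, with a gap of about 16 mm. The canister is upright at crop (230,212) and the row stands as before. The wrist force is still just the hanging load, so I'm handing in.

```bash
python3 -c "
from workcell import manip
print(manip.hand_in())"
```

```text
the job is handed in; nothing more can be done
None
```

I gripped the tray by its bar, about 16 mm towards the canister, and carried it over the row with its underside at about 186 mm. I handed the job in at about 13 s with the tray held still above the stack; no verdict was reported.

**Last checks:**
- **Gap:** about 14–16 mm above the stack's rim by arm position, and about 16.5 mm by depth.
- **Alignment:** the tray's centre is within about 2 mm of the stack's and its yaw within about 1° (tool turn error 0.01°).
- **Contact:** the wrist force of about -2.4 N is just the hanging load, so nothing suggests the tray is touching the stack.
- **Canister and row:** the canister is upright, and the tumbler, remote mount and bowl look unmoved.

**Checks that were weak or disagreed:**
- **Level:** the last depth fit gave slopes of 1.0–1.2° on partly hidden rim points. Earlier fits gave about 0–0.5° and the tool itself is level, so I put this down to noise.
- **Top camera:** the arm blocked its view, so its fit of the tray over the stack was unusable and I relied on the side camera.
- **Row objects:** the before-and-after comparison of the top pictures showed small differences, which I took to be changed shadows. I did not re-measure their positions.

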